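# Turn a square part against the corner post and seat it on the stop rail

## Task

Turn the square aluminium part a quarter turn clockwise (seen from above) by pushing it against the tall round post on the fixture plate, so that the side with the keyway comes to face the stop rail. Then push it gently home: keyway over the rail's tongue, that side flush against the rail, and the adjoining side flush against the post and the short pin. Push and slide only, without ramming it: the part stays flat on the plate, and the other things lying about are left where they are.

Things in the scene. Friction and masses are not known exactly. Their poses are not given: they have to be found in the camera images.
- plate: Fixed dark grey steel fixture plate, 280 x 200 x 12 mm, lying on the bench. Origin: under its centre, on the bench top; its top face is 12 mm up. Its x axis (280 mm way) points to the stop rail, z up. It lies with x pointing roughly to the robot's left (+y of the world) and its y axis pointing roughly back to the robot.
- post: The tall round corner post, 18 mm in diameter and 47 mm high, fixed on the plate at plate x = 0, y = -55 mm. Origin: on its axis at the plate's top face; z up. The part is to pivot against it, and in the end lies against its +y side. Metal rubs on metal here with friction of about 0.6, so the part can need some 20 N along the stops, and wedges if pushed on askew.
- pin: A short round pin, 18 mm in diameter and 24 mm high, fixed on the plate at plate x = 62, y = -55 mm, on the line from the post to the rail. Origin: on its axis at the plate's top face. Together with the post it is the side stop: both touch the part's side when the part is home.
- rail: The stop rail, a bright steel bar 18 mm thick, 170 mm long and 25 mm high, fixed across the plate. Its stop face lies at plate x = 90 mm and looks along the plate's -x. Origin: on the stop face, at the plate's top face, at plate y = 0; axes as the plate's.
- tongue (a point): The root of the rail's tongue: a block 16 mm wide (along plate y) and 20 mm high that stands 8 mm out from the stop face towards plate -x. The point lies in the stop face on the tongue's centre line (plate x = 90, y = 4 mm), 20 mm above the plate's top face; axes as the plate's.
- part: Loose square aluminium part, 100 x 100 x 38 mm, 0.5 to 1 kg, too wide to grip; slides freely with 2 to 8 N. Origin under its centre; x points out of its keyway side, z up. Starts on the plate's -x side of the post (3 to 20 mm of air), x along plate +y within 0.2 rad, post axis 21 to 35 mm off its centre on the plate's -y side. Home: origin at plate x = 40, y = 4 mm, x along plate x.
- keyway (a point): The middle of the part's keyway side, 50 mm from the part's centre along its x axis and 20 mm above its underside; axes as the part's. The keyway is an upright slot through the part's full height, 24 mm wide and 12 mm deep, so it clears the tongue by 4 mm on each side. When the part is home this point meets the tongue point.
- t_nut: Bystander: small steel T-nut, 28 x 28 x 18 mm, standing on the plate behind the rail (up to 18 mm high, lower than the rail). Origin under its centre. To be left alone.
- collet: Bystander: slotted steel spring collet, 33 mm in diameter, 46 mm high, standing on the bench. Origin under its centre. To be left alone.
- tub: Bystander: white plastic tub with a lid, 87 mm in diameter, 82 mm high, standing on the bench. Origin under its centre. To be left alone.
- spanner: Bystander: bright combination spanner, 174 x 35 x 8 mm, lying on the bench. Origin under its centre. To be left alone.

How it is judged:
On the way:
1. the part is pressed against the tall post while it is part-way round (17 to 73 degrees from square with the plate) (contact force between part and post above 0.3 N and angle between the x axis of part and the x axis of plate, either way round between 0.3 and 1.27 rad), for 0.1 s.
At the end, for the whole second after the job is handed in: the part lies flat and still on the plate with the keyway side towards the rail (within 2.5 mm of touching it, tongue in the keyway), its side within about 3 mm of the post and the pin, square with the plate within 0.04 rad (x of keyway in the frame of plate above 0.0875 m and y of keyway in the frame of plate between 0 and 0.0075 m and y of part in the frame of plate below 0.007 m and angle between the x axis of part and the x axis of plate, either way round below 0.04 rad and z of part in the frame of plate below 0.0145 m and angle between part's own z axis and vertical below 0.05 rad and linear speed of part below 0.01 m/s).
It fails at once if the part is lifted or tipped (angle between part's own z axis and vertical above 0.2 rad or z of part in the frame of plate above 0.03 m).
It fails at once if the part is rammed into the post, the pin or the rail (over 60 N) (contact force between part and post above 60 N or contact force between part and pin above 60 N or contact force between part and rail above 60 N).
It fails at once if the T-nut, the collet, the tub or the spanner is moved more than 20 mm (distance of any of t_nut, collet, tub, spanner from where it was at the start of the episode above 0.02 m).
It also fails if it takes over 72 s, if anything falls off the work surface, if the arm or the gripper's body presses on something with over 40 N, if the wrist force passes 120 N, or if a joint passes its speed limit or range.

## Robot

A 6-joint arm with a two-finger parallel gripper is mounted at the origin on a cart in front of the work surface, level with it; the furniture and walls round the work are solid. World frame = base frame: x ahead of the robot, y to its left, z up, the work surface at z = 0. Lengths are in m, angles in rad, forces in N, time in s.
With the tool pointing down it reaches from about 0.25 to 0.775 m from the base axis. Payload 4 kg.
Tool frame: the origin (TCP) lies midway between the tips of the shut fingers; the grasp point (between the pads) lies robot.tcp_to_grasp behind it (robot.tcp_to_grasp is the distance from the TCP to the grasp point, in m); y points along the fingers, x is the direction in which the jaws open and shut, and the axes are right-handed (so a half turn about y gives the same grasp; the last joint's range is limited). The gripper opens to 94 mm and grips with 3 to 60 N. Pads are 16 mm wide; open, the fingers measure 119 mm over their backs; the gripper's body (75 mm by 177 mm) begins 78 mm behind the grasp point.
Start: joints at [-1.393, 0.087, 1.371, -0, 1.684, -0.103], TCP at [0.152, -0.528, 0.206] pointing down, gripper open.
Joint ranges: [-3.1, 3.1], [-0.76, 2.03], [0.27, 2.55], [-1.08, 4.22], [0.17, 2.65], [-2.57, 2.57]. Speed limits (rad/s): [2.79, 2.79, 3.14, 3.14, 3.14, 3.14].

## Interface

Orientations are given as [roll, pitch, yaw] about the fixed x, y, z axes, in that order (R = Rz(yaw) Ry(pitch) Rx(roll)).
In Python, from bench import robot gives the robot as it stands.
- The arm moves only by the tool arm_command, never from a script. Its argument "series" is text: rows parted by semicolons, each of 7 numbers parted by spaces: the turn, a rotation vector about the tool's x, y, z in rad, then the shift along the tool's x, y, z in m, then the finger opening in m, from 0 to 0.094. A call has 1 to 12 rows; each row shifts and turns the pose as measured when the row begins, along the tool's axes as they then stand; what a row does not reach is not made up. A row lasts 1/10 s, in which the tool goes at most 50 mm and 8.59 degrees, less where a joint would pass 70% of its speed; a pose out of reach is approached as far as the arm can. A call with a gripper value outside its range is refused whole. The fingers move at their own pace and stop on an object; the grip force is fixed at half the most. Time passes only in rows, so rows that do not move let the fingers close. It gives the time, the measured TCP pose, the force and the opening at its end, in the units of the state.
- robot.get_obs(): the state, without advancing time (a new reading comes with each control period).
- robot.snapshot(name): name is "scene" or "top" or "wrist"; returns the picture (420x560x3 uint8, blue, green, red); there is no depth.
- robot.camera_params(name): a dict with "fx", "fy", "cx", "cy" (pixels), "distortion" ([k1, k2, p1, p2, k3] as OpenCV has them; the pictures are not rectified), "extrinsics" (4x4, takes a point from camera to world coordinates). Camera axes: x right, y up, looking along -z (the intrinsics and any distortion apply to the point x, -y, -z); pixel columns grow to the right and rows downward; lengths in m; the calibration is good to about 2 mm. A picture is of the moment at which its call begins: read the wrist's pose just before it. camera_params takes no time and is no camera call; for the wrist camera it gives the pose at the moment of the call.
- robot.close_job(): hands the job in, once; it reports no verdict.
Trained networks look in the newest picture that a camera, given by its name, has taken for a name from the list of things; names that differ only in an ending like _2 or _b are one class to them, and where a whole thing is asked for, a point or a joint stands for the part that bears it (a point fixed in the world has none). Each returns a list of dicts, best first, with "score" (0 to 1); they miss things now and then, are a little off and sometimes report something else, mostly with a low value. They report only what shows in the picture. A call takes as long as a camera call.
- robot.spot_in(camera, target): "centre" ([x, y, z] in m, in the coordinates of the camera as it stood for that picture, good to about 4 mm: the middle of the surface that is visible of it).
The state is a dict: "time": time; "joint_positions": joint angles; "qvel": joint speeds; "joint_torque": joint torques, N m; "tool_pos": TCP position; "ee_rot": TCP orientation; "wrist_force": force on the tool from outside, world axes, zero at the start; "wrist_torque": the same for the moment, N m; "width": finger opening in m.
Only numpy, scipy, OpenCV 4.12 (cv2) and the standard library are available. Lean on these libraries where they do the work, as an engineer would, in place of code of your own. Each camera call takes 0.05 s, during which the arm holds its last target.

## Working session

There is one attempt and no reset: what is moved stays moved. The work goes in short steps, Python scripts to look and compute and a tool call to move; the robot and the scene stay as the last step left them, time stands still between calls to the robot, and variables do not carry over. Pictures are saved under pics/ and viewed, and the job is handed in when it is done.

Besides the shell and the picture viewer there is one more tool, called after ">>>" as a command line: name --argument value ..., lists and objects as JSON in quotes. arm_command: Moves the arm, as the interface text tells. Its arguments: {"type":"object","properties":{"series":{"type":"string"}},"required":["series"]}

```bash
ls; mkdir -p pics
python3 - <<'E'
from bench import robot
import cv2
o=robot.get_obs()
for k,v in o.items(): print(k,v)
for n in ["top","scene"]:
    im=robot.snapshot(n); cv2.imwrite(f"pics/{n}0.png",im)
    p=robot.camera_params(n); print(n,p)
    for t in ["part","post","pin","rail","plate","keyway","tongue"]:
        try: print(t,[(r['score'],r['centre']) for r in robot.spot_in(n,t)][:2])
        except Exception as e: print(t,e)
print(robot.tcp_to_grasp, robot.get_obs()['time'])
E
```

```text
pics
time 0.0
joint_positions [-1.39308815e+00  8.79794465e-02  1.37223756e+00  7.11972845e-06
  1.68359943e+00 -1.03078150e-01]
qvel [ 5.08639526e-04 -9.13561160e-04  9.22670557e-04  2.64257104e-05
  1.16213475e-03 -3.07288702e-04]
joint_torque [ 8.79173185e-04 -3.40182388e+01 -3.02424753e+01  7.17527093e-02
  3.31064360e-02 -1.68448082e-04]
tool_pos [ 0.15232392 -0.52791917  0.2042993 ]
ee_rot [-1.57056047  0.00221125 -1.29000894]
wrist_force [ 0.16036944  0.01375324 -0.05881811]
wrist_torque [-0.01721799  0.05546055  0.00247535]
width 0.09372101377847461
top {'fx': 389.24212672378303, 'fy': 389.24212672378303, 'cx': 282.811070597264, 'cy': 211.32394717948833, 'distortion': array([-0.00701025,  0.        ,  0.        ,  0.        ,  0.        ]), 'extrinsics': array([[-0.02348822,  0.98760133, -0.15521569,  0.42845664],
       [-0.99937418, -0.01908771,  0.02978101,  0.21046377],
       [ 0.02644906,  0.15581806,  0.98743161,  1.04378074],
       [ 0.        ,  0.        ,  0.        ,  1.        ]])}
part [(0.81, [-0.0896, -0.0575, -0.9968]), (0.2, [0.0557, 0.081, -1.0278])]
post 
[... 289 characters left out ...]
63781584264, 'cy': 213.7846657303656, 'distortion': array([-0.01390726,  0.        ,  0.        ,  0.        ,  0.        ]), 'extrinsics': array([[-0.7994615 ,  0.40221432, -0.44618936,  0.16213108],
       [-0.60029935, -0.50720899,  0.61836861,  0.76626085],
       [ 0.02240546,  0.76220908,  0.64694305,  0.64691875],
       [ 0.        ,  0.        ,  0.        ,  1.        ]])}
part [(0.55, [-0.0081, -0.0726, -0.8388])]
post [(0.65, [-0.0775, -0.0944, -0.8233])]
pin []
rail [(0.72, [-0.0768, -0.1708, -0.7365]), (0.27, [-0.0764, -0.0944, -0.82])]
plate [(0.6, [-0.0339, -0.1694, -0.7801])]
keyway [(0.65, [-0.0132, -0.0688, -0.8452])]
tongue [(0.92, [-0.0314, -0.1702, -0.7848])]
0.0188 0.8
```

View pics/top0.png

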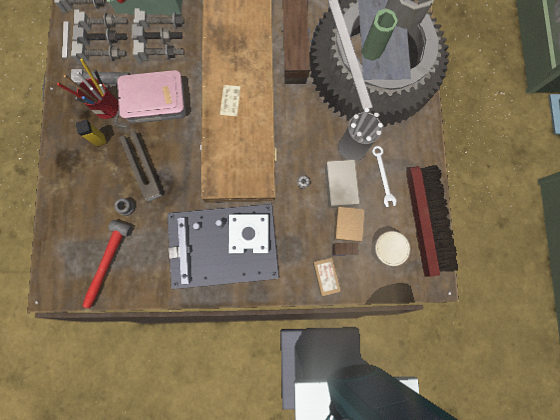

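View pics/scene0.png

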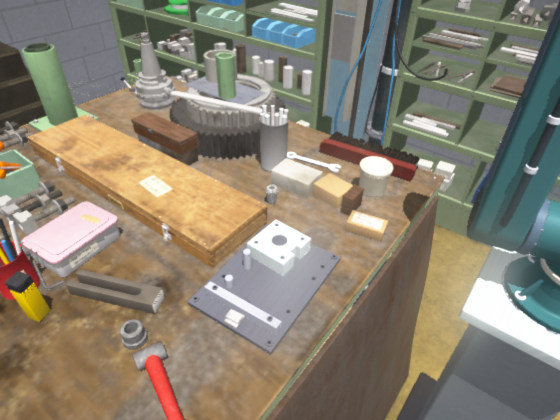

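Run:
```python
import cv2
im=cv2.imread("pics/top0.png")[195:300,155:295]
cv2.imwrite("pics/topc.png",cv2.resize(im,None,fx=5.6,fy=5.6,interpolation=cv2.INTER_CUBIC))
im=cv2.imread("pics/scene0.png")[210:350,180:350]
cv2.imwrite("pics/scenec.png",cv2.resize(im,None,fx=4.2,fy=4.2,interpolation=cv2.INTER_CUBIC))
```

```text
(no output)
```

View pics/topc.png

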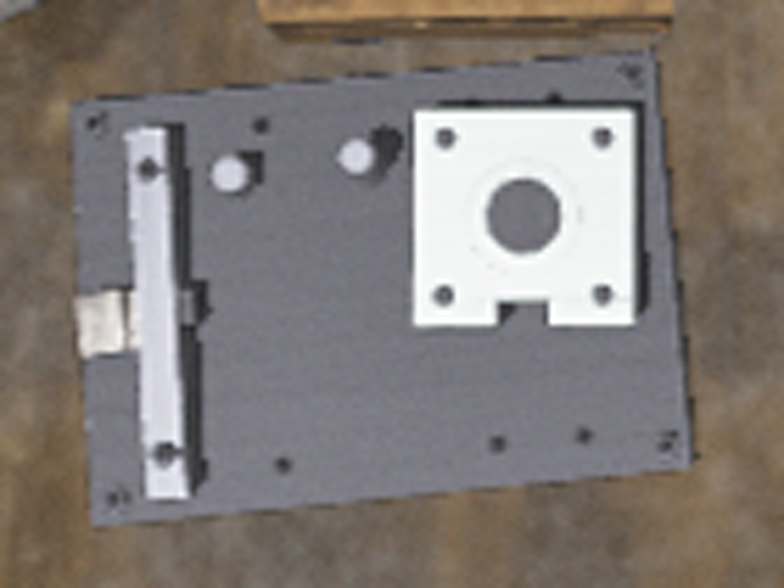

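View pics/scenec.png

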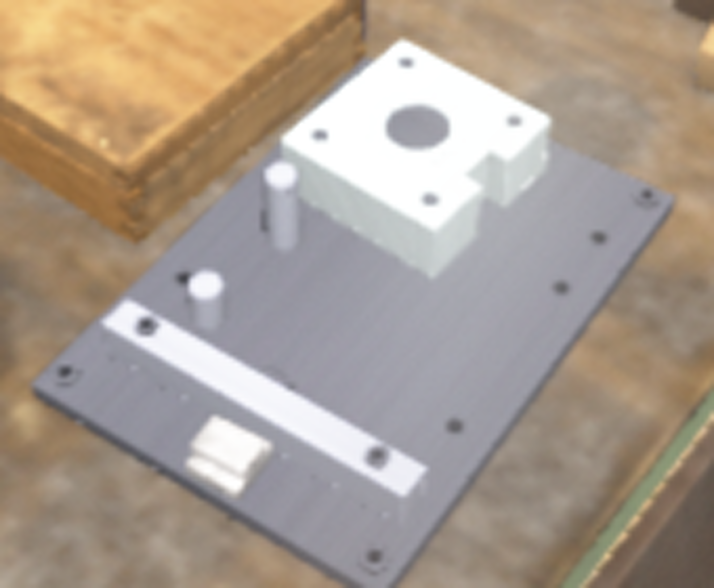

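```bash
cat > h.py <<'E'
import numpy as np, cv2
from scipy.optimize import least_squares
from scipy.spatial.transform import Rotation as R
def proj(P,pts):
    E=np.asarray(P['extrinsics']); q=(np.asarray(pts,float)-E[:3,3])@E[:3,:3]
    q=q*[1,-1,-1]
    K=np.array([[P['fx'],0,P['cx']],[0,P['fy'],P['cy']],[0,0,1]])
    return cv2.projectPoints(q.reshape(-1,1,3),np.zeros(3),np.zeros(3),K,np.asarray(P['distortion']))[0].reshape(-1,2)
def px2w(P,px,z):
    K=np.array([[P['fx'],0,P['cx']],[0,P['fy'],P['cy']],[0,0,1]])
    u=cv2.undistortPoints(np.asarray(px,float).reshape(-1,1,2),K,np.asarray(P['distortion'])).reshape(-1,2)
    d=np.c_[u[:,0],-u[:,1],-np.ones(len(u))]@np.asarray(P['extrinsics'])[:3,:3].T
    o=np.asarray(P['extrinsics'])[:3,3]
    return o+d*((z-o[2])/d[:,2])[:,None]
def T2(p,l):  # pose x,y,th ; local pts 3
    l=np.atleast_2d(np.asarray(l,float)); c,s=np.cos(p[2]),np.sin(p[2])
    return np.c_[p[0]+c*l[:,0]-s*l[:,1],p[1]+s*l[:,0]+c*l[:,1],l[:,2]]
def fit(obs,p0): # obs list (P,local pts,px)
    f=lambda p: np.concatenate([(proj(P,T2(p,l))-px).ravel() for P,l,px in obs])
    return least_squares(f,p0,loss='soft_l1')
E
cat > a.py <<'E'
from bench import robot
from h import *
t=robot.camera_params("top"); s=robot.camera_params("scene")
c=lambda a,k,o:(np.array(a,float)+.5)/k-.5+np.array(o)
pl=[[-.14,-.1,.012],[.14,-.1,.012],[.14,.1,.012],[-.14,.1,.012],[0,-.055,.059],[.062,-.055,.036],[.09,-.085,.037],[.108,.085,.037],[.09,.085,.037]]
tp=c([[655,50],[72,102],[93,524],[692,466],[354,154],[232,172],[167,127],[147,498],[190,498]],5.6,(155,195))
sp=c([[35,390],[388,592],[674,202],[281,176],[206,284],[408,497],[427,469]],4.2,(180,210))
ls=np.array(pl)[[1,2,3,4,5,7,8]]
p0=[.3,.35,1.6]
for ob in ([(t,pl,tp)],[(s,ls,sp)],[(t,pl,tp),(s,ls,sp)]):
    r=fit(ob,p0); print(r.x,np.abs(r.fun).max().round(2)); print(r.fun.reshape(-1,2).round(1).tolist())
pp=r.x
h=.05
# part x = keyway side; corners local
pc=[[-.05,-.05,h],[-.05,.05,h],[.05,.05,h],[.05,-.05,h]]
tpp=c([[414,110],[635,108],[636,326],[414,326]],5.6,(155,195))
spp=c([[283,142],[403,40],[550,120],[438,225]],4.2,(180,210))
for ob in ([(t,pc,tpp)],[(s,pc,spp)],[(t,pc,tpp),(s,pc,spp)]):
    q=fit(ob,[.36,.29,3.1]); print(q.x,q.fun.reshape(-1,2).round(1).tolist())
    d=q.x[:2]-pp[:2]; cc,ss=np.cos(pp[2]),np.sin(pp[2]); print('part in plate',cc*d[0]+ss*d[1],-ss*d[0]+cc*d[1],q.x[2]-pp[2])
E
python3 a.py
```

```text
[0.502568   0.34080942 1.64747475] 1.8
[[0.1, -0.2], [-0.5, 0.4], [-0.0, 1.2], [0.8, 0.5], [0.6, 0.5], [-0.3, 0.7], [-0.4, -1.7], [0.2, -1.1], [-0.3, -1.8]]
[0.49855845 0.34256798 1.65865559] 2.24
[[-0.8, -0.1], [0.7, 2.2], [1.1, -1.9], [0.3, 0.1], [0.4, 1.1], [-1.3, -0.5], [-0.5, -1.0]]
[0.50043328 0.34120723 1.65596023] 2.45
[[-0.4, 0.2], [-1.0, 1.7], [0.2, 2.4], [0.9, 0.9], [0.3, 1.4], [-0.7, 1.8], [-0.8, -0.5], [0.3, 0.1], [-0.2, -0.7], [-1.0, -1.2], [0.1, 1.1], [0.8, -2.5], [0.1, -0.7], [0.2, 0.1], [-1.8, -1.5], [-1.0, -2.0]]
[0.52955377 0.27002166 3.12970117] [[0.4, -0.1], [-0.2, -0.1], [-0.2, -0.1], [-0.0, 0.3]]
part in plate -0.07340459080757158 -0.022959835860297387 1.4737409469975216
[0.52633908 0.27165278 3.13873452] [[-0.3, -0.5], [-0.3, -0.1], [0.7, -0.5], [-0.0, 1.2]]
part in plate -0.07150594262868026 -0.019895542360239445 1.4827742901036154
[0.52823188 0.27024459 3.13489486] [[0.2, 0.5], [-0.4, 0.3], [-0.1, 0.3], [0.0, 0.9], [-0.5, -1.3], [-0.4, -0.8], [0.4, -1.1], [-0.5, 0.4]]
part in plate -0.07307002959439887 -0.02166170350047601 1.4789346374822485
```

```bash
cat > rows.py <<'E'
import sys
from h import *
def plan(p0,rot0,p1,yaw1,width,n,nturn=None):
    """rows: linear in world from p0 to p1 w/ yaw"""
    R0=R.from_euler('xyz',rot0); R1=R.from_euler('xyz',[-np.pi/2,0,yaw1])
    d=(R0.inv()*R1).as_rotvec(); nt=nturn or n
    out=[]; p0=np.array(p0,float);p1=np.array(p1,float)
    for i in range(n):
        Rc=R0*R.from_rotvec(d*min(i,nt)/nt)
        s=Rc.inv().apply((p1-p0)/n); t=d/nt if i<nt else d*0
        out.append(' '.join(f'{v:.3f}' for v in t)+' '+' '.join(f'{v:.4f}' for v in s)+f' {width}')
    return '; '.join(out)
if __name__=='__main__':
    from bench import robot
    o=robot.get_obs(); a=[float(x) for x in sys.argv[1:]]
    print(o['time'],o['tool_pos'].round(4),o['ee_rot'].round(3),o['wrist_force'].round(2),o['width'])
    print(plan(o['tool_pos'],o['ee_rot'],a[:3],a[3],a[4],int(a[5])))
E
python3 rows.py 0.44 -0.10 0.25 -0.3 0 12
```

```text
0.8 [ 0.1524 -0.5285  0.2055] [-1.571 -0.    -1.29 ] [-0.82 -0.14  0.42] 0.09414015456416872
0.000 -0.083 0.000 -0.0277 -0.0037 0.0329 0.0; 0.000 -0.083 0.000 -0.0249 -0.0037 0.0351 0.0; 0.000 -0.083 0.000 -0.0219 -0.0037 0.0370 0.0; 0.000 -0.083 0.000 -0.0188 -0.0037 0.0387 0.0; 0.000 -0.083 0.000 -0.0155 -0.0037 0.0401 0.0; 0.000 -0.083 0.000 -0.0121 -0.0037 0.0413 0.0; 0.000 -0.083 0.000 -0.0087 -0.0037 0.0421 0.0; 0.000 -0.083 0.000 -0.0052 -0.0037 0.0427 0.0; 0.000 -0.083 0.000 -0.0017 -0.0037 0.0430 0.0; 0.000 -0.083 0.000 0.0019 -0.0037 0.0430 0.0; 0.000 -0.083 0.000 0.0054 -0.0037 0.0427 0.0; 0.000 -0.083 0.000 0.0089 -0.0037 0.0421 0.0
```

>>> arm_command --series "0 -0.083 0 -0.028 -0.004 0.033 0; 0 -0.083 0 -0.025 -0.004 0.035 0; 0 -0.083 0 -0.022 -0.004 0.037 0; 0 -0.083 0 -0.019 -0.004 0.039 0; 0 -0.083 0 -0.0155 -0.004 0.040 0; 0 -0.083 0 -0.012 -0.004 0.041 0; 0 -0.083 0 -0.009 -0.004 0.042 0; 0 -0.083 0 -0.005 -0.004 0.043 0; 0 -0.083 0 -0.002 -0.004 0.043 0; 0 -0.083 0 0.002 -0.004 0.043 0; 0 -0.083 0 0.005 -0.004 0.043 0; 0 -0.083 0 0.009 -0.004 0.042 0"

```text
time: 2.0
tool_pos: [0.4389, -0.0814, 0.2553]
ee_rot: [-1.571, -0.006, -0.266]
wrist_force: [1.4, -1.3, 0.3]
width: 0.0022
```

```bash
python3 rows.py 0.50 0.15 0.25 0.085 0 8
```

```text
2.0 [ 0.4389 -0.0814  0.2553] [-1.571 -0.006 -0.266] [ 1.38 -1.33  0.35] 0.002200642476311298
0.000 -0.044 0.001 -0.0002 0.0007 0.0299 0.0; 0.000 -0.044 0.001 0.0011 0.0007 0.0299 0.0; 0.000 -0.044 0.001 0.0024 0.0007 0.0298 0.0; 0.000 -0.044 0.001 0.0037 0.0007 0.0297 0.0; 0.000 -0.044 0.001 0.0050 0.0007 0.0295 0.0; 0.000 -0.044 0.001 0.0063 0.0007 0.0293 0.0; 0.000 -0.044 0.001 0.0076 0.0007 0.0290 0.0; 0.000 -0.044 0.001 0.0088 0.0007 0.0286 0.0
```

>>> arm_command --series "0 -0.044 0.001 0 0.001 0.030 0; 0 -0.044 0.001 0.001 0.001 0.030 0; 0 -0.044 0.001 0.002 0.001 0.030 0; 0 -0.044 0.001 0.004 0.001 0.030 0; 0 -0.044 0.001 0.005 0 0.030 0; 0 -0.044 0.001 0.006 0 0.029 0; 0 -0.044 0 0.008 0 0.026 0; 0 -0.03 0 0.005 0 0.015 0; 0 0 0 0 0 0 0"

```text
time: 2.9
tool_pos: [0.498, 0.1497, 0.2522]
ee_rot: [-1.572, -0.003, 0.098]
wrist_force: [-0.5, -0.2, -0.5]
width: 0.0005
```

Run:
```python
from bench import robot
import cv2
o=robot.get_obs(); print(o['tool_pos'],o['ee_rot'])
im=robot.snapshot("wrist"); cv2.imwrite("pics/w1.png",im)
print(robot.camera_params("wrist"))
im=robot.snapshot("scene"); cv2.imwrite("pics/s1.png",im)
```

```text
[0.49802465 0.14969491 0.25221363] [-1.57173033 -0.00328333  0.0978415 ]
{'fx': 313.33098833007534, 'fy': 313.33098833007534, 'cx': 285.22110038027057, 'cy': 205.67559749219296, 'distortion': array([-0.01969931,  0.        ,  0.        ,  0.        ,  0.        ]), 'extrinsics': array([[ 0.99528052, -0.09246318, -0.02944914,  0.48977435],
       [ 0.09695258,  0.96034369,  0.26141956,  0.22420863],
       [ 0.00410961, -0.26304096,  0.96477591,  0.43181911],
       [ 0.        ,  0.        ,  0.        ,  1.        ]])}
```

View pics/w1.png

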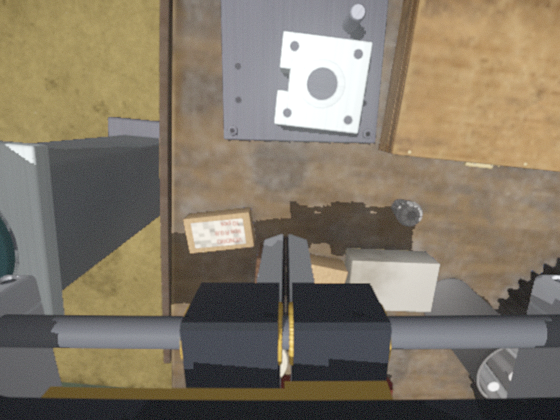

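View pics/s1.png

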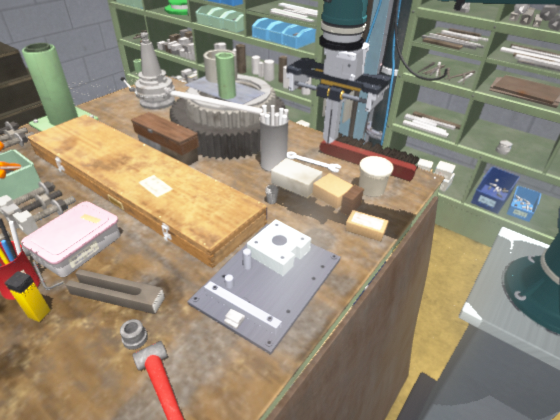

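```bash
cat > b.py <<'E'
from h import *
import cv2
E=np.array([[ 0.99528052, -0.09246318, -0.02944914,  0.48977435],
       [ 0.09695258,  0.96034369,  0.26141956,  0.22420863],
       [ 0.00410961, -0.26304096,  0.96477591,  0.43181911],[0,0,0,1]])
w=dict(fx=313.33,fy=313.33,cx=285.22,cy=205.68,distortion=[-.0197,0,0,0,0],extrinsics=E)
print('collet',px2w(w,[[406,205]],.046),px2w(w,[[408,222]],.0))
im=cv2.imread("pics/w1.png")[0:150,210:400]
cv2.imwrite("pics/w1c.png",cv2.resize(im,None,fx=4,fy=4,interpolation=cv2.INTER_CUBIC))
E
python3 b.py
```

```text
collet [[0.65552334 0.13539753 0.046     ]] [[0.68330156 0.09982039 0.        ]]
```

View pics/w1c.png

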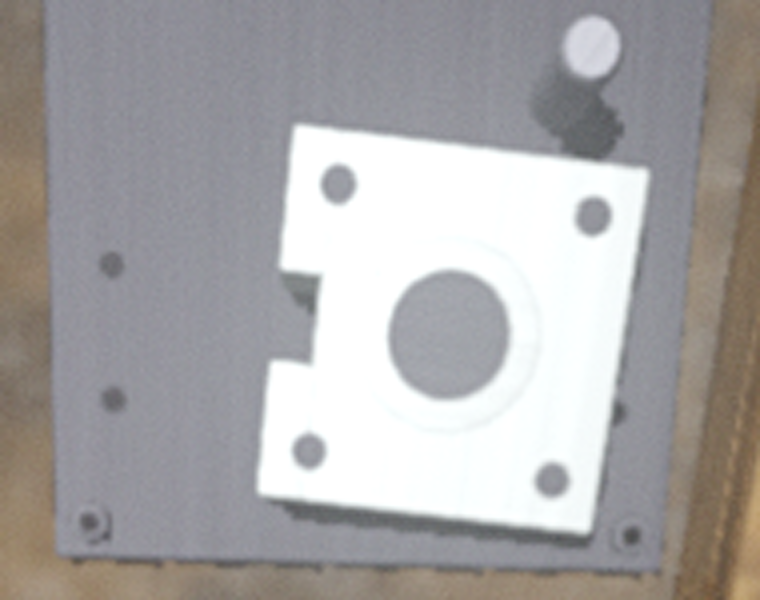

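```bash
cat >> b.py <<'E'
c=lambda a:(np.array(a,float)+.5)/4-.5+np.array([210,0])
pl=[[-.14,.1,.012],[-.14,-.1,.012],[0,-.055,.059]]
px=c([[57,555],[660,571],[592,47]])
r=fit([(w,pl,px)],[.5,.34,1.65]); print(r.x,r.fun.round(1))
pc=[[.05,-.05,.05],[-.05,-.05,.05],[-.05,.05,.05],[.05,.05,.05]]
q=fit([(w,pc,c([[295,124],[650,168],[593,535],[259,493]]))],[.53,.27,3.1]); print(q.x,q.fun.round(1))
print('collet r',px2w(w,[[406,205]],.046),px2w(w,px[:2],.012))
pp=r.x
d=q.x[:2]-pp[:2]; cc,ss=np.cos(pp[2]),np.sin(pp[2]); print('part in plate',cc*d[0]+ss*d[1],-ss*d[0]+cc*d[1],q.x[2]-pp[2])
E
python3 b.py
```

```text
collet [[0.65552334 0.13539753 0.046     ]] [[0.68330156 0.09982039 0.        ]]
[0.50238337 0.34023181 1.64264129] [-0.7  0.3  0.3  0.2  0.2 -0.4]
[0.52930227 0.26904843 3.12906759] [-0.1 -0.1  0.5  0.1 -0.2 -0.4 -0.2  0.5]
collet r [[0.65552334 0.13539753 0.046     ]] [[0.41353361 0.19389783 0.012     ]
 [0.61173225 0.20802881 0.012     ]]
part in plate -0.07293206637022202 -0.02173968402239225 1.4864263010636618
```

```bash
python3 rows.py 0.514 0.178 0.031 0 0 8
```

```text
3.0 [0.4978 0.1479 0.2524] [-1.573 -0.003  0.095] [-0.21 -0.34  0.11] 0.0009040681825361601
0.000 0.012 0.000 0.0023 0.0277 0.0036 0.0; 0.000 0.012 0.000 0.0022 0.0277 0.0036 0.0; 0.000 0.012 0.000 0.0022 0.0277 0.0036 0.0; 0.000 0.012 0.000 0.0022 0.0277 0.0037 0.0; 0.000 0.012 0.000 0.0022 0.0277 0.0037 0.0; 0.000 0.012 0.000 0.0021 0.0277 0.0037 0.0; 0.000 0.012 0.000 0.0021 0.0277 0.0037 0.0; 0.000 0.012 0.000 0.0021 0.0277 0.0037 0.0
```

>>> arm_command --series "0 0.012 0 0.002 0.028 0.0035 0; 0 0.012 0 0.002 0.028 0.0035 0; 0 0.012 0 0.002 0.028 0.0035 0; 0 0.012 0 0.002 0.028 0.0035 0; 0 0.012 0 0.002 0.028 0.0035 0; 0 0.012 0 0.002 0.028 0.0035 0; 0 0.012 0 0.002 0.028 0.004 0; 0 0.012 0 0.002 0.015 0.004 0; 0 0 0 0 0.005 0 0"

```text
time: 3.9
tool_pos: [0.5169, 0.1655, 0.0344]
ee_rot: [-1.575, -0.015, -0.025]
wrist_force: [0.4, -0.1, 0.1]
width: 0.0007
```

```bash
python3 rows.py 0.514 0.208 0.030 0 0 5
```

```text
3.9 [0.5169 0.1655 0.0344] [-1.575 -0.015 -0.025] [ 0.44 -0.15  0.11] 0.0006617130840196342
0.001 -0.005 0.003 -0.0008 0.0008 0.0085 0.0; 0.001 -0.005 0.003 -0.0008 0.0008 0.0085 0.0; 0.001 -0.005 0.003 -0.0007 0.0009 0.0085 0.0; 0.001 -0.005 0.003 -0.0007 0.0009 0.0085 0.0; 0.001 -0.005 0.003 -0.0006 0.0009 0.0085 0.0
```

>>> arm_command --series "0.001 -0.005 0.003 -0.001 0.001 0.009 0; 0.001 -0.005 0.003 -0.001 0.001 0.009 0; 0.001 -0.005 0.003 0 0.001 0.009 0; 0.001 -0.005 0.003 0 0.001 0.008 0; 0 0 0 0 0 0.005 0; 0 0 0 0 0 0.004 0; 0 0 0 0 0 0.004 0"

```text
time: 4.6
tool_pos: [0.5178, 0.2153, 0.0344]
ee_rot: [-1.572, -0.008, -0.006]
wrist_force: [0.3, -2.2, -1.3]
width: 0.0007
```

Run:
```python
from bench import robot
import cv2
o=robot.get_obs(); print(o['tool_pos'],o['ee_rot'],o['wrist_force'])
im=robot.snapshot("wrist"); cv2.imwrite("pics/w2.png",im)
```

```text
[0.51784475 0.21529961 0.03440035] [-1.57202506 -0.00780024 -0.00586619] [ 0.26867002 -2.19391107 -1.3293896 ]
```

View pics/w2.png

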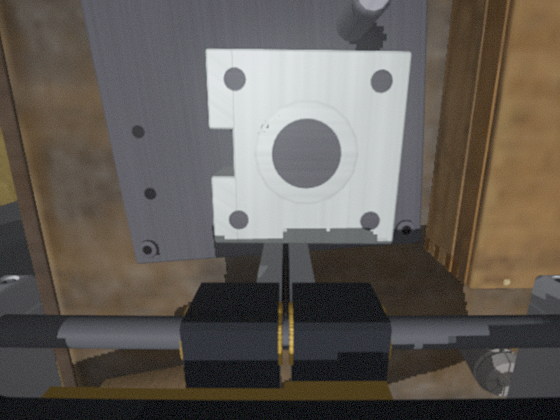

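>>> arm_command --series "0 0 0 0 0.001 0.004 0; 0 0 0 0 0.001 0.004 0; 0 0 0 0 0.001 0.004 0; 0 0 0 0 0 0.003 0"

```text
time: 5.05
tool_pos: [0.519, 0.2274, 0.0326]
ee_rot: [-1.58, -0.01, -0.007]
wrist_force: [-1.2, -11.5, 3.6]
width: 0.0004
```

>>> arm_command --series "0 0.03 0 -0.002 0 0.003 0; 0 0.04 0 -0.0045 0 0.002 0; 0 0.04 0 -0.0045 0 0.002 0; 0 0.04 0 -0.0045 0 0.002 0"

```text
time: 5.45
tool_pos: [0.5054, 0.2334, 0.0327]
ee_rot: [-1.587, -0.014, -0.164]
wrist_force: [0.3, -5.2, 2.8]
width: 0.0005
```

```bash
cat > look.py <<'E'
import sys
from bench import robot
from h import *
o=robot.get_obs(); print(o['time'],o['tool_pos'].round(4),o['ee_rot'].round(3),o['wrist_force'].round(1))
for n in sys.argv[2:]:
    im=robot.snapshot(n); p=robot.camera_params(n)
    cv2.imwrite(f"pics/{n}_{sys.argv[1]}.png",im)
    np.save(f"pics/{n}_{sys.argv[1]}.npy",np.array([p],dtype=object),allow_pickle=True)
E
python3 look.py a wrist
```

```text
5.45 [0.5054 0.2334 0.0327] [-1.587 -0.014 -0.164] [ 0.3 -5.2  2.8]
```

View pics/wrist_a.png

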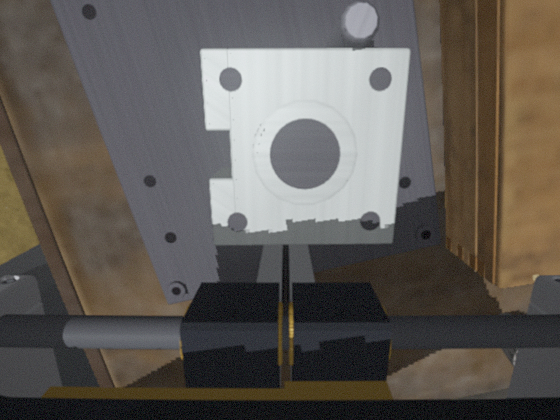

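>>> arm_command --series "0 0.05 0 -0.005 0 0.0025 0; 0 0.05 0 -0.0055 0 0.0025 0; 0 0.05 0 -0.0055 0 0.0025 0; 0 0.05 0 -0.0055 0 0.0025 0; 0 0.05 0 -0.0055 0 0.002 0"

```text
time: 6.0
tool_pos: [0.4817, 0.2488, 0.0326]
ee_rot: [-1.59, -0.02, -0.422]
wrist_force: [0.3, -4.8, 1.8]
width: 0.0006
```

```bash
python3 look.py b wrist
```

```text
6.0 [0.4817 0.2488 0.0326] [-1.59  -0.02  -0.422] [ 0.3 -4.8  1.8]
```

View pics/wrist_b.png

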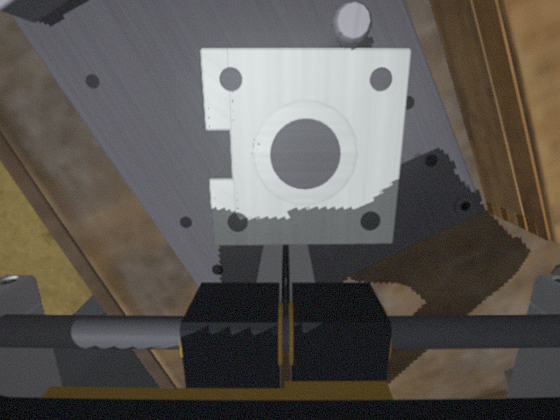

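>>> arm_command --series "0 0.02 0 -0.003 0 0.003 0; 0 0.02 0 -0.003 0 0.003 0"

```text
time: 6.25
tool_pos: [0.4767, 0.2531, 0.0326]
ee_rot: [-1.6, -0.021, -0.462]
wrist_force: [-2.5, -10.6, 6.2]
width: 0.0001
```

>>> arm_command --series "0.01 0.05 0 -0.007 0 0.0025 0; 0.01 0.05 0 -0.007 0 0.003 0; 0.01 0.05 0 -0.007 0 0.003 0"

```text
time: 6.55
tool_pos: [0.4619, 0.2686, 0.0316]
ee_rot: [-1.571, -0.023, -0.615]
wrist_force: [-1.1, -3.8, 2.6]
width: 0.0003
```

```bash
cat > rel.py <<'E'
from bench import robot
from h import *
o=robot.get_obs(); y=o['ee_rot'][2]; d=np.array([.5572,.3446])-o['tool_pos'][:2]
print('post in tool x,z',d@[np.cos(y),np.sin(y)],d@[-np.sin(y),np.cos(y)],'yaw',y,'F tool x,z',o['wrist_force'][:2]@[np.cos(y),np.sin(y)],o['wrist_force'][:2]@[-np.sin(y),np.cos(y)],o['tool_pos'].round(4))
pl=[.5024,.3405,1.645]; d=o['tool_pos'][:2]-pl[:2]; c,s=np.cos(pl[2]),np.sin(pl[2])
print('tcp in plate',c*d[0]+s*d[1],-s*d[0]+c*d[1],'F plate',o['wrist_force'][:2]@[c,s],o['wrist_force'][:2]@[-s,c],'part ang rel plate',y+np.pi-pl[2])
E
python3 rel.py; python3 look.py c wrist
```

```text
post in tool x,z 0.03403437796932553 0.11700257199305757 yaw -0.6146677581551856 F tool x,z 1.2544997236282358 -3.7423581269634063 [0.4619 0.2686 0.0316]
tcp in plate -0.06866116526812618 0.04569475602204765 F plate -3.686408662571107 1.410462718242874 part ang rel plate 0.8819248954346075
6.55 [0.4619 0.2686 0.0316] [-1.571 -0.023 -0.615] [-1.1 -3.8  2.6]
```

View pics/wrist_c.png

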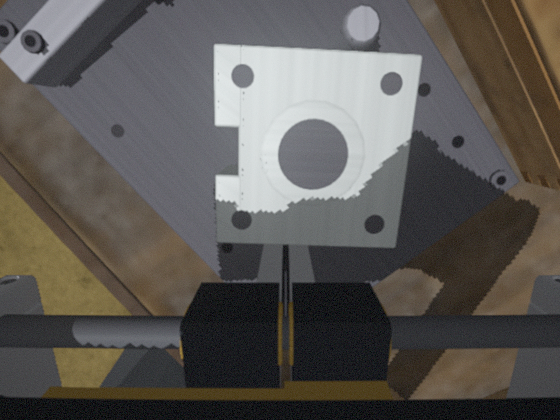

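>>> arm_command --series "0 0.04 0 -0.004 0 0.004 0; 0 0.04 0 -0.004 0 0.004 0; 0 0.04 0 -0.004 0 0.003 0"

```text
time: 6.9
tool_pos: [0.4536, 0.2797, 0.0304]
ee_rot: [-1.586, -0.022, -0.734]
wrist_force: [-2.5, -5.7, 3.8]
width: 0.0007
```

```bash
cd .;python3 rel.py; python3 look.py d wrist
```

```text
post in tool x,z 0.03334849084580732 0.11758841144407335 yaw -0.7344281139558604 F tool x,z 1.9849342535092838 -5.891450517295697 [0.4536 0.2797 0.0304]
tcp in plate -0.057044988990933285 0.05313037057254084 F plate -5.503768927522137 2.890965371798841 part ang rel plate 0.7621645396339329
6.9 [0.4536 0.2797 0.0304] [-1.586 -0.022 -0.734] [-2.5 -5.7  3.8]
```

View pics/wrist_d.png

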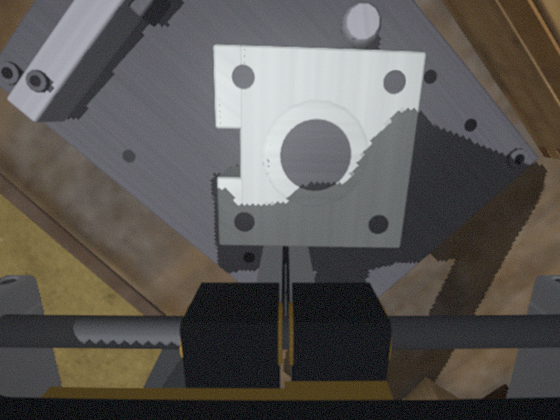

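```bash
cat > pf.py <<'E'
import sys,json
from h import *
def pose(tag,px,cam='wrist',order=[[.05,-.05],[-.05,-.05],[-.05,.05],[.05,.05]]):
    w=np.load(f"pics/{cam}_{tag}.npy",allow_pickle=True)[0]
    pl=[.5024,.3405,1.645]; c,s=np.cos(pl[2]),np.sin(pl[2])
    l=[a+[.05] for a in order]
    best=None
    for th in np.arange(0,6.3,.7):
        q=fit([(w,l,np.array(px,float))],[.48,.3,th])
        if best is None or q.cost<best.cost: best=q
    q=best; d=q.x[:2]-pl[:2]; x=c*d[0]+s*d[1]; y=-s*d[0]+c*d[1]; a=(q.x[2]-pl[2]+np.pi)%(2*np.pi)-np.pi
    print('part world',q.x.round(4),'res',q.fun.round(1)); print('in plate',x.round(4),y.round(4),a.round(4))
    dd=np.array([-x,-.055-y]); print('post in part',(np.cos(a)*dd[0]+np.sin(a)*dd[1]).round(4),(-np.sin(a)*dd[0]+np.cos(a)*dd[1]).round(4),'(contact -0.059)')
    return q.x,w
if __name__=='__main__': pose(sys.argv[1],json.loads(sys.argv[2]),*(sys.argv[3:4]))
E
python3 pf.py d '[[214,45],[424,54],[400,247],[219,246]]'
```

```text
part world [0.5036 0.3135 2.3782] res [-1.2 -0.1  2.9 -0.9 -0.   2.5 -0.1  0.3]
in plate -0.027 0.0008 0.7332
post in part -0.0173 -0.0595 (contact -0.059)
```

>>> arm_command --series "0.005 0.05 0 -0.006 0 0.004 0; 0.005 0.05 0 -0.006 0 0.004 0; 0.005 0.05 0 -0.006 0 0.003 0; 0 0.05 0 -0.006 0 0.003 0"

```text
time: 7.35
tool_pos: [0.4413, 0.3033, 0.0279]
ee_rot: [-1.585, -0.021, -0.936]
wrist_force: [-2.1, -3.5, 2.4]
width: 0.0005
```

```bash
cd .;python3 rel.py; python3 look.py e wrist
```

```text
post in tool x,z 0.03545233487835025 0.11780961321310052 yaw -0.9359067920051567 F tool x,z 1.542637989548277 -3.788676500181577 [0.4413 0.3033 0.0279]
tcp in plate -0.0325969492049654 0.06367108522548884 F plate -3.321139390197126 2.3882702403008627 part ang rel plate 0.5606858615846364
7.35 [0.4413 0.3033 0.0279] [-1.585 -0.021 -0.936] [-2.1 -3.5  2.4]
```

View pics/wrist_e.png

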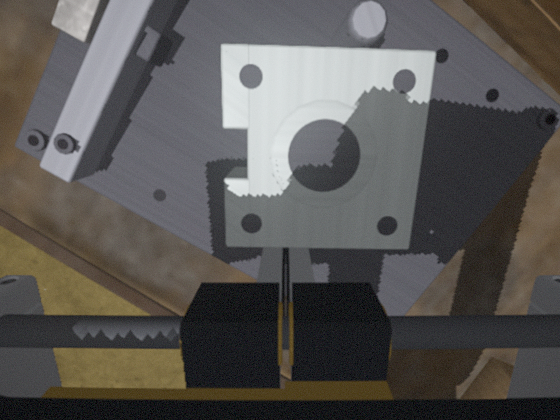

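>>> arm_command --series "0.005 0.05 0 -0.004 -0.001 0.004 0; 0.005 0.05 0 -0.005 -0.001 0.004 0; 0.005 0.05 0 -0.005 0 0.003 0; 0 0.05 0 -0.005 0 0.003 0; 0 0.05 0 -0.005 0 0.003 0"

```text
time: 7.9
tool_pos: [0.4343, 0.3316, 0.0256]
ee_rot: [-1.588, -0.018, -1.183]
wrist_force: [-3.7, -2.6, 2.6]
width: 0.0006
```

```bash
cd .;python3 rel.py; python3 look.py f wrist
```

```text
post in tool x,z 0.03448892126277591 0.11865292133453287 yaw -1.182742726433718 F tool x,z 1.0459062890740833 -4.403414087067084 [0.4343 0.3316 0.0256]
tcp in plate -0.0038005644757667283 0.0685513307564398 F plate -2.3542501680153642 3.865421288049362 part ang rel plate 0.31384992715607507
7.9 [0.4343 0.3316 0.0256] [-1.588 -0.018 -1.183] [-3.7 -2.6  2.6]
```

View pics/wrist_f.png

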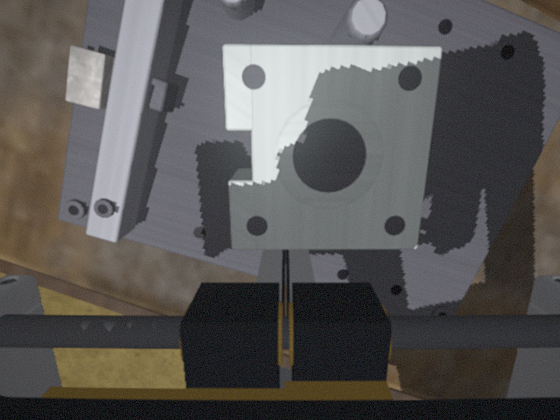

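>>> arm_command --series "0.005 0.055 0 -0.005 -0.001 0.004 0; 0.005 0.055 0 -0.005 -0.001 0.004 0; 0.005 0.055 0 -0.005 -0.001 0.003 0; 0 0.055 0 -0.005 -0.001 0.003 0; 0 0.05 0 -0.005 -0.001 0.003 0"

```text
time: 8.45
tool_pos: [0.4353, 0.3626, 0.0256]
ee_rot: [-1.588, -0.015, -1.448]
wrist_force: [-3.1, -0.6, 0.1]
width: 0.0006
```

```bash
cd .;python3 rel.py; python3 look.py g wrist
```

```text
post in tool x,z 0.03279348057595494 0.11879007438382805 yaw -1.4477742541381482 F tool x,z 0.25448806468604307 -3.1450803633676077 [0.4353 0.3626 0.0256]
tcp in plate 0.026983659779328338 0.06529568382624733 F plate -0.40766168295236027 3.1289146072337326 part ang rel plate 0.0488183994516449
8.45 [0.4353 0.3626 0.0256] [-1.588 -0.015 -1.448] [-3.1 -0.6  0.1]
```

View pics/wrist_g.png

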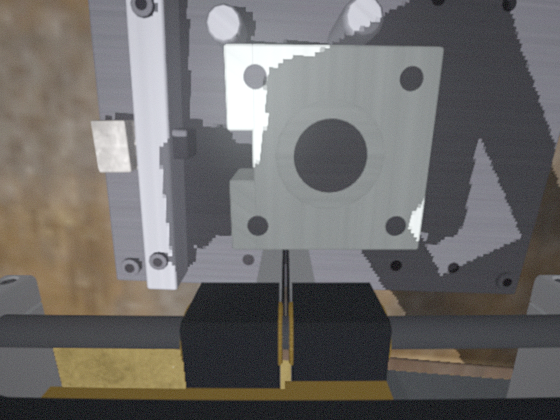

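>>> arm_command --series "0.01 0.04 0 0 -0.001 0.003 0; 0.005 0.01 0 0 -0.001 0.003 0; 0 0 0 0 0 0.003 0"

```text
time: 8.8
tool_pos: [0.4359, 0.3664, 0.0251]
ee_rot: [-1.591, -0.01, -1.488]
wrist_force: [-8.1, -1.9, 5.1]
width: 0.0005
```

```bash
cd .;python3 rel.py; python3 look.py h wrist
```

```text
post in tool x,z 0.03170909365553156 0.11906237099393628 yaw -1.4882408506744684 F tool x,z 1.2099668445863698 -8.20997481522413 [0.4359 0.3664 0.0251]
tcp in plate 0.030739700738552568 0.06436988790190415 F plate -1.278491940123176 8.199583196154112 part ang rel plate 0.008351802915324669
8.8 [0.4359 0.3664 0.0251] [-1.591 -0.01  -1.488] [-8.1 -1.9  5.1]
```

View pics/wrist_h.png

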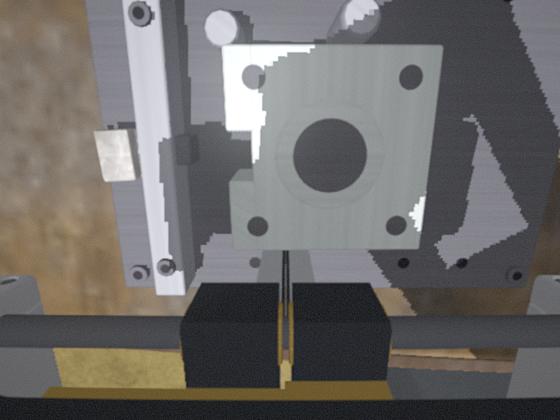

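```bash
python3 pf.py h '[[223,45],[441,45],[418,248],[231,248]]'
python3 - <<'E'
import cv2
im=cv2.imread("pics/wrist_h.png")[0:280,80:460]
cv2.imwrite("pics/hc.png",cv2.resize(im,None,fx=2.1,fy=2.1,interpolation=cv2.INTER_CUBIC))
E
```

```text
part world [0.4971 0.3504 1.6571] res [-3.3 -1.   2.1 -0.5  0.1  1.8 -0.   3.3]
in plate 0.0102 0.0046 0.0121
post in part -0.0109 -0.0594 (contact -0.059)
```

View pics/hc.png

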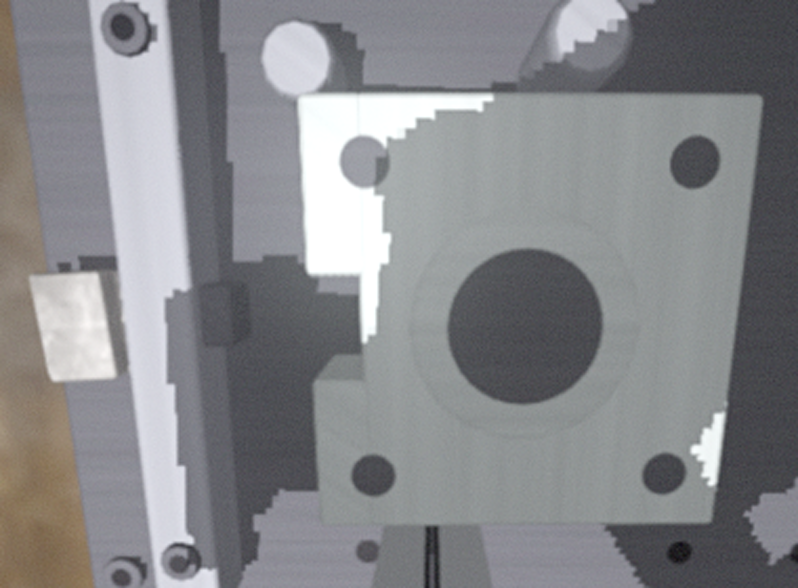

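>>> arm_command --series "0 0 0 0 0 -0.01 0; 0 0 0 0 -0.002 -0.015 0; 0.01 0 0 0 -0.02 -0.01 0; 0.01 0 0 0 -0.03 0 0; 0 0 0 0 -0.03 0 0; 0 0 0 0 -0.025 0 0.03"

```text
time: 9.45
tool_pos: [0.3948, 0.3645, 0.1304]
ee_rot: [-1.576, -0.007, -1.475]
wrist_force: [0.6, 0.9, 0.4]
width: 0.0054
```

```bash
python3 rel.py; python3 rows.py 0.505 0.262 0.13 0.074 0.03 12
```

```text
post in tool x,z 0.035335127375519276 0.15971181562247908 yaw -1.4752850528526777 F tool x,z -0.801712770031825 0.6850229586130454 [0.3948 0.3645 0.1304]
tcp in plate 0.03195037513120893 0.10547525543921808 F plate 0.8161258738108486 -0.6677861765232573 part ang rel plate 0.02130760073711535
9.45 [0.3948 0.3645 0.1304] [-1.576 -0.007 -1.475] [0.61 0.86 0.4 ] 0.005350588928661855
0.001 -0.129 0.000 0.0094 0.0001 0.0083 0.03; 0.001 -0.129 0.000 0.0104 0.0001 0.0070 0.03; 0.001 -0.129 0.000 0.0112 0.0001 0.0057 0.03; 0.001 -0.129 0.000 0.0118 0.0001 0.0042 0.03; 0.001 -0.129 0.000 0.0123 0.0001 0.0026 0.03; 0.001 -0.129 0.000 0.0125 0.0001 0.0010 0.03; 0.001 -0.129 0.000 0.0125 0.0001 -0.0006 0.03; 0.001 -0.129 0.000 0.0123 0.0001 -0.0022 0.03; 0.001 -0.129 0.000 0.0120 0.0001 -0.0038 0.03; 0.001 -0.129 0.000 0.0114 0.0001 -0.0053 0.03; 0.001 -0.129 0.000 0.0106 0.0001 -0.0067 0.03; 0.001 -0.129 0.000 0.0096 0.0000 -0.0080 0.03
```

>>> arm_command --series "0.001 -0.129 0 0.0095 0 0.008 0.03; 0.001 -0.129 0 0.010 0 0.007 0.03; 0.001 -0.129 0 0.011 0 0.006 0.03; 0.001 -0.129 0 0.012 0 0.004 0.03; 0 -0.129 0 0.012 0 0.0025 0.03; 0 -0.129 0 0.0125 0 0.001 0.03; 0 -0.129 0 0.0125 0 -0.0005 0.03; 0 -0.129 0 0.012 0 -0.002 0.03; 0 -0.129 0 0.012 0 -0.004 0.03; 0 -0.129 0 0.0115 0 -0.005 0.03; 0 -0.129 0 0.0105 0 -0.007 0.03; 0 -0.129 0 0.0095 0 -0.008 0.03"

```text
time: 10.65
tool_pos: [0.5085, 0.2728, 0.1423]
ee_rot: [-1.556, -0.03, 0.165]
wrist_force: [-0.3, 0.3, -0.4]
width: 0.0302
```

```bash
python3 rel.py; python3 look.py i wrist top;python3 rows.py 0.505 0.262 0.031 0.074 0.03 5
```

```text
post in tool x,z 0.059809087249518535 0.06287247926911552 yaw 0.16480199176093002 F tool x,z -0.24427321174666766 0.37022084006410405 [0.5085 0.2728 0.1423]
tcp in plate -0.0679997315332349 -0.0010777104623662138 F plate 0.34660200286961906 0.2767669127651855 part ang rel plate 1.6613946453507231
10.65 [0.5085 0.2728 0.1423] [-1.556 -0.03   0.165] [-0.3  0.3 -0.4]
10.75 [0.509  0.2722 0.1422] [-1.557 -0.03   0.157] [ 0.39 -0.48 -0.44] 0.02982539726099995
-0.003 0.017 0.006 -0.0018 0.0222 -0.0022 0.03; -0.003 0.017 0.006 -0.0016 0.0222 -0.0022 0.03; -0.003 0.017 0.006 -0.0014 0.0222 -0.0021 0.03; -0.003 0.017 0.006 -0.0013 0.0222 -0.0021 0.03; -0.003 0.017 0.006 -0.0011 0.0222 -0.0020 0.03
```

View pics/wrist_i.png

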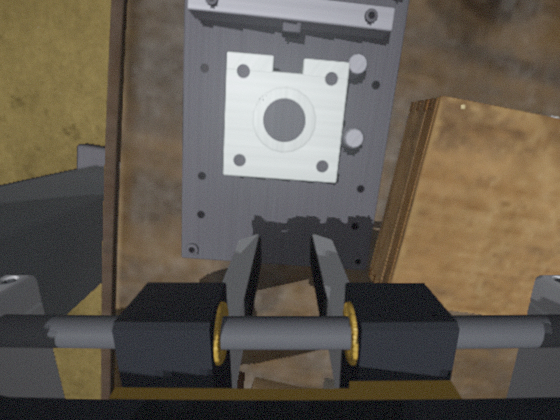

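>>> arm_command --series "-0.003 0.017 0.006 -0.002 0.022 -0.002 0.03; -0.003 0.017 0.006 -0.0015 0.022 -0.002 0.03; -0.003 0.017 0.006 -0.0015 0.022 -0.002 0.03; -0.003 0.017 0.006 -0.001 0.022 -0.002 0.03; -0.003 0.012 0.006 -0.001 0.018 -0.002 0.03; 0 0 0 0 0.002 0 0.03"

```text
time: 11.35
tool_pos: [0.5027, 0.2674, 0.0337]
ee_rot: [-1.563, -0.007, 0.062]
wrist_force: [0.1, -0.8, 0.4]
width: 0.0301
```

```bash
python3 rel.py; python3 rows.py 0.503 0.281 0.031 0.074 0.03 5
```

```text
post in tool x,z 0.05919636538410552 0.07365946217140608 yaw 0.06159524496659152 F tool x,z 0.07396891013673353 -0.8358129396250656 [0.5027 0.2674 0.0337]
tcp in plate -0.07288116711660522 0.005167209903842242 F plate -0.8366791118695958 -0.06342502244867149 part ang rel plate 1.5581878985563846
11.35 [0.5027 0.2674 0.0337] [-1.563 -0.007  0.062] [ 0.13 -0.83  0.38] 0.030097454894504005
-0.001 -0.002 0.001 0.0002 0.0006 0.0027 0.03; -0.001 -0.002 0.001 0.0002 0.0006 0.0027 0.03; -0.001 -0.002 0.001 0.0002 0.0006 0.0027 0.03; -0.001 -0.002 0.001 0.0003 0.0005 0.0027 0.03; -0.001 -0.002 0.001 0.0003 0.0005 0.0027 0.03
```

>>> arm_command --series "-0.001 -0.003 0.001 0 0.001 0.006 0.03; -0.001 -0.003 0.001 0 0.001 0.006 0.03; -0.001 -0.003 0.001 0 0 0.005 0.03; -0.001 -0.003 0.001 0 0 0.005 0.03; 0 0 0 0 0 0.004 0.03; 0 0 0 0 0 0.004 0.03; 0 0 0 0 0 0.004 0.03"

```text
time: 12.05
tool_pos: [0.5005, 0.3043, 0.0354]
ee_rot: [-1.57, -0.007, 0.074]
wrist_force: [-0.6, -2.3, -0.9]
width: 0.03
```

```bash
python3 rel.py; python3 look.py j wrist
```

```text
post in tool x,z 0.059513695891584104 0.03601655391961917 yaw 0.07360454861159893 F tool x,z -0.7943271170870405 -2.2316583460736172 [0.5005 0.3043 0.0354]
tcp in plate -0.03595480446912327 0.004582107929698763 F plate -2.231182044663773 0.7956640158445185 part ang rel plate 1.570197202201392
12.05 [0.5005 0.3043 0.0354] [-1.57  -0.007  0.074] [-0.6 -2.3 -0.9]
```

View pics/wrist_j.png

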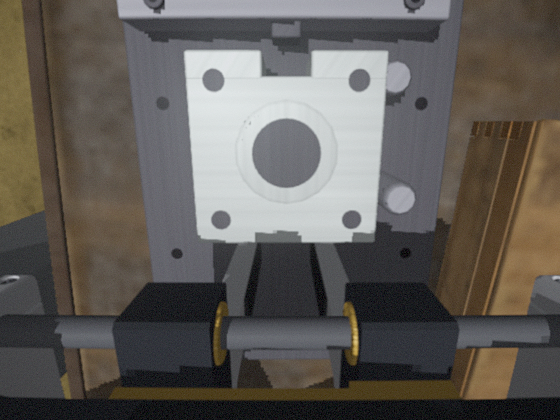

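>>> arm_command --series "0 0 0 0 0.001 0.004 0.03; 0 0 0 0 0.001 0.004 0.03; 0 0 0 0 0.001 0.004 0.03; 0 0 0 0 0 0.003 0.03"

```text
time: 12.5
tool_pos: [0.5003, 0.317, 0.0346]
ee_rot: [-1.575, -0.008, 0.072]
wrist_force: [0.2, -2.7, -2.0]
width: 0.0302
```

```bash
python3 rel.py; python3 look.py k wrist
```

```text
post in tool x,z 0.058788470749998656 0.023411699392050345 yaw 0.07237405176157186 F tool x,z -0.021153881660090346 -2.6566877357422056 [0.5003 0.317  0.0346]
tcp in plate -0.023278012750157503 0.0038780511931398544 F plate -2.6566445855190137 0.02601457639182198 part ang rel plate 1.568966705351365
12.5 [0.5003 0.317  0.0346] [-1.575 -0.008  0.072] [ 0.2 -2.7 -2. ]
```

View pics/wrist_k.png

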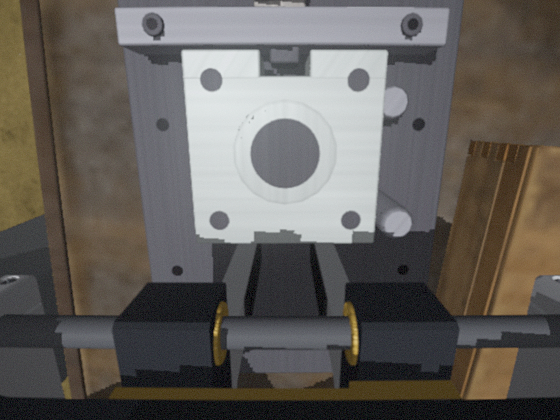

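>>> arm_command --series "0 0 0 0 0.001 0.003 0.03; 0 0 0 0 0 0.002 0.03; 0 0 0 0 0 0.002 0.03"

```text
time: 12.85
tool_pos: [0.5002, 0.3216, 0.0341]
ee_rot: [-1.582, -0.008, 0.072]
wrist_force: [-1.1, -10.5, 3.9]
width: 0.0296
```

>>> arm_command --series "0 0 0 0 0 0.002 0.03; 0 0 0 0 0 0.002 0.03"

```text
time: 13.05
tool_pos: [0.5003, 0.3214, 0.0341]
ee_rot: [-1.59, -0.007, 0.072]
wrist_force: [-0.7, -8.3, 3.6]
width: 0.0303
```

```bash
python3 rel.py; python3 look.py l wrist
```

```text
post in tool x,z 0.05845278438006444 0.01906832080824278 yaw 0.07167748047397726 F tool x,z -1.2727461156707465 -8.24102076860156 [0.5003 0.3214 0.0341]
tcp in plate -0.018894510252949442 0.00354761238716014 F plate -8.237779274395363 1.2935604391830409 part ang rel plate 1.5682701340637704
13.05 [0.5003 0.3214 0.0341] [-1.59  -0.007  0.072] [-0.7 -8.3  3.6]
```

View pics/wrist_l.png

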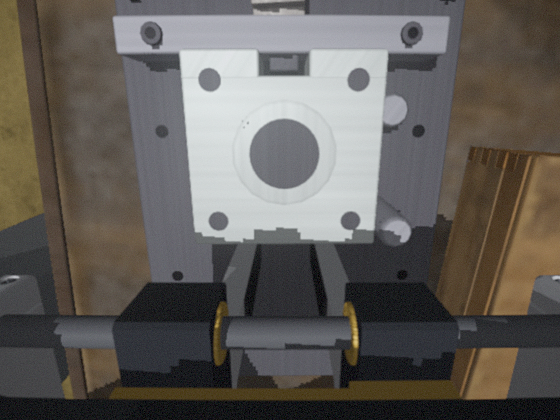

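Run:
```python
from pf import *
q,w=pose('l',[[182,52],[387,49],[374,242],[194,243]],order=[[.05,.05],[.05,-.05],[-.05,-.05],[-.05,.05]])
pl=[.5024,.3405,1.645]
l=[[0,-.055,.059],[.062,-.055,.036],[.09,-.085,.037],[.09,.085,.037],[.108,.085,.037],[.108,-.085,.037]]
print(proj(w,T2(pl,l)).round(1)); print('home part corners',proj(w,T2(pl,[[.09,.054,.05],[.09,-.046,.05],[-.01,-.046,.05],[-.01,.054,.05]])).round(1))
im=cv2.imread("pics/wrist_l.png")[0:260,100:460]
cv2.imwrite("pics/lc.png",cv2.resize(im,None,fx=2.2,fy=2.2,interpolation=cv2.INTER_CUBIC))
```

```text
part world [0.4951 0.38   7.9345] res [-5.  -1.8  1.  -0.4 -0.5  1.8  1.3  2.7]
in plate 0.04 0.0044 0.0064
post in part -0.0404 -0.0591 (contact -0.059)
[[396.8 233.4]
 [393.  110.9]
 [455.9  54.9]
 [126.3  54.9]
 [121.5  15.8]
 [460.8  16.1]]
home part corners [[178.4  49.4]
 [389.4  49.3]
 [373.5 244.3]
 [195.3 245.1]]
```

View pics/lc.png

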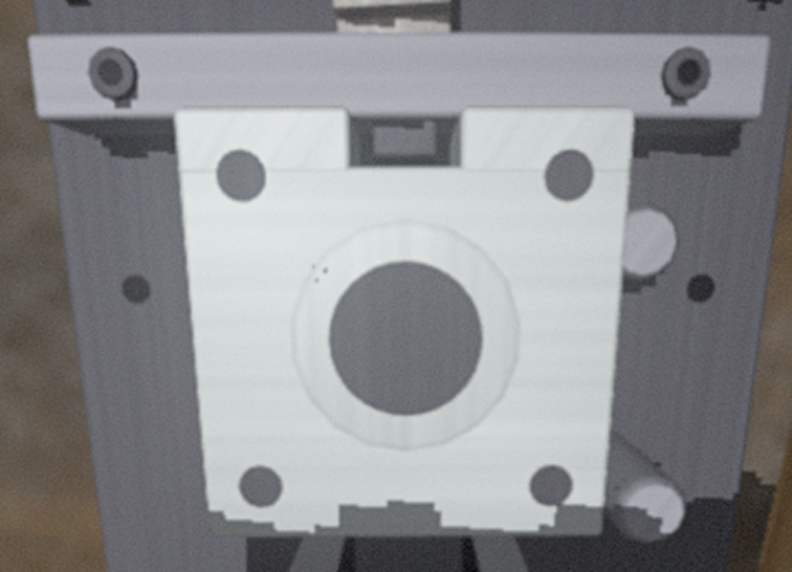

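>>> arm_command --series "0 0 0 0 0 -0.01 0.03; 0.005 0 0 0 0 -0.012 0.03; 0.01 0 0 0 -0.01 -0.01 0.03; 0.005 0 0 0 -0.03 0 0.03; 0 0 0 0 -0.035 0 0.03; 0 0 0 0 -0.03 0 0.01"

```text
time: 13.7
tool_pos: [0.4994, 0.2869, 0.1389]
ee_rot: [-1.563, 0.001, 0.071]
wrist_force: [0.0, 0.0, -0.4]
width: 0.0252
```

```bash
python3 rel.py
python3 - <<'E'
from h import *
print(T2([.5024,.3405,1.645],[[.035,.105,.13],[.035,.064,.03]]))
E
python3 rows.py 0.395 0.3675 0.135 -1.497 0 12
```

```text
post in tool x,z 0.06175040963254791 0.053477919905385404 yaw 0.07064471959359286 F tool x,z 0.026391153467533495 0.026839054217001765 [0.4994 0.2869 0.1389]
tcp in plate -0.05323172797690847 0.006987187914769648 F plate 0.02674495955075951 -0.026486505077837345 part ang rel plate 1.567237373183386
[[0.3950942  0.36761945 0.13      ]
 [0.43598137 0.37065901 0.03      ]]
13.7 [0.4994 0.2869 0.1389] [-1.563e+00  1.000e-03  7.100e-02] [ 0.02  0.03 -0.37] 0.025150323130099347
-0.000 0.131 -0.001 -0.0082 0.0004 0.0073 0.0; -0.000 0.131 -0.001 -0.0091 0.0004 0.0062 0.0; -0.000 0.131 -0.001 -0.0098 0.0004 0.0049 0.0; -0.000 0.131 -0.001 -0.0104 0.0004 0.0036 0.0; -0.000 0.131 -0.001 -0.0108 0.0004 0.0022 0.0; -0.000 0.131 -0.001 -0.0110 0.0004 0.0008 0.0; -0.000 0.131 -0.001 -0.0110 0.0003 -0.0006 0.0; -0.000 0.131 -0.001 -0.0108 0.0003 -0.0020 0.0; -0.000 0.131 -0.001 -0.0104 0.0003 -0.0034 0.0; -0.000 0.131 -0.001 -0.0099 0.0003 -0.0048 0.0; -0.000 0.131 -0.001 -0.0092 0.0003 -0.0060 0.0; -0.000 0.131 -0.001 -0.0083 0.0003 -0.0072 0.0
```

>>> arm_command --series "0 0.131 -0.001 -0.008 0 0.007 0; 0 0.131 -0.001 -0.009 0 0.006 0; 0 0.131 -0.001 -0.010 0 0.005 0; 0 0.131 -0.001 -0.0105 0 0.0035 0; 0 0.131 -0.001 -0.011 0 0.002 0; 0 0.131 -0.001 -0.011 0 0.001 0; 0 0.131 -0.001 -0.011 0 -0.0005 0; 0 0.131 -0.001 -0.011 0 -0.002 0; 0 0.131 -0.001 -0.0105 0 -0.0035 0; 0 0.131 -0.001 -0.010 0 -0.005 0; 0 0.131 -0.001 -0.009 0 -0.006 0; 0 0.12 -0.001 -0.008 0 -0.007 0"

```text
time: 14.9
tool_pos: [0.4028, 0.3722, 0.1614]
ee_rot: [-1.534, 0.035, -1.563]
wrist_force: [-0.4, -0.0, 0.3]
width: 0.0007
```

```bash
python3 rel.py; python3 look.py m wrist top; python3 rows.py 0.397 0.3675 0.032 -1.497 0 5
```

```text
post in tool x,z 0.028856809637191103 0.1542101404600481 yaw -1.5628470410281998 F tool x,z 0.040056858013716314 -0.4221701352284106 [0.4028 0.3722 0.1614]
tcp in plate 0.039029209242872724 0.09700815297289304 F plate -0.01201880781679239 0.42389588723101396 part ang rel plate -0.06625438743840673
14.9 [0.4028 0.3722 0.1614] [-1.534  0.035 -1.563] [-0.4 -0.   0.3]
15.0 [0.4024 0.3726 0.1615] [-1.534  0.035 -1.556] [-0.23 -0.08  0.25] 0.0001495755131207078
-0.008 -0.012 -0.007 0.0019 0.0258 -0.0021 0.0; -0.008 -0.012 -0.007 0.0017 0.0258 -0.0019 0.0; -0.008 -0.012 -0.007 0.0015 0.0258 -0.0017 0.0; -0.008 -0.012 -0.007 0.0013 0.0259 -0.0015 0.0; -0.008 -0.012 -0.007 0.0011 0.0259 -0.0013 0.0
```

View pics/wrist_m.png

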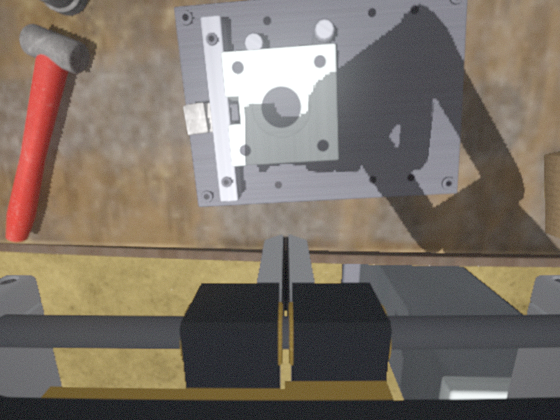

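>>> arm_command --series "-0.008 -0.012 -0.007 0.002 0.026 -0.002 0; -0.008 -0.012 -0.007 0.002 0.026 -0.002 0; -0.008 -0.012 -0.007 0.0015 0.026 -0.0015 0; -0.008 -0.012 -0.007 0.001 0.026 -0.0015 0; -0.006 -0.01 -0.007 0.001 0.022 -0.001 0"

```text
time: 15.5
tool_pos: [0.4045, 0.3689, 0.0405]
ee_rot: [-1.556, 0.01, -1.482]
wrist_force: [-0.5, -1.0, 0.0]
width: 0.0004
```

```bash
python3 rel.py; python3 rows.py 0.43 0.370 0.032 -1.497 0 6
```

```text
post in tool x,z 0.03778173003527428 0.14995322643735054 yaw -1.4817590198182555 F tool x,z 0.9848639261779305 -0.5925261877931184 [0.4045 0.3689 0.0405]
tcp in plate 0.03557939062617865 0.09554399324531526 F plate -0.9935445692097145 0.5778524251927449 part ang rel plate 0.014833633771537569
15.5 [0.4045 0.3689 0.0405] [-1.556  0.01  -1.482] [-0.5  -1.03  0.  ] 0.0004110721472673976
-0.003 0.003 -0.002 0.0002 0.0015 0.0042 0.0; -0.003 0.003 -0.002 0.0002 0.0015 0.0042 0.0; -0.003 0.003 -0.002 0.0002 0.0015 0.0042 0.0; -0.003 0.003 -0.002 0.0002 0.0015 0.0042 0.0; -0.003 0.003 -0.002 0.0002 0.0014 0.0042 0.0; -0.003 0.003 -0.002 0.0001 0.0014 0.0043 0.0
```

>>> arm_command --series "-0.003 0.003 -0.002 0 0.002 0.006 0; -0.003 0.003 -0.002 0 0.002 0.006 0; -0.003 0.003 -0.002 0 0.002 0.006 0; -0.003 0.003 -0.002 0 0.002 0.005 0; 0 0 0 0 0.001 0.003 0; 0 0 0 0 0 0.002 0"

```text
time: 16.1
tool_pos: [0.4364, 0.3704, 0.0332]
ee_rot: [-1.569, 0.004, -1.492]
wrist_force: [-5.8, -1.0, 1.2]
width: 0.0004
```

>>> arm_command --series "0 0 0 0 0 0.002 0; 0 0 0 0 0 0.002 0"

```text
time: 16.3
tool_pos: [0.4362, 0.3703, 0.0332]
ee_rot: [-1.579, 0.003, -1.491]
wrist_force: [-6.2, -1.1, 3.3]
width: 0.0005
```

```bash
python3 rel.py
```

```text
post in tool x,z 0.03528616644112196 0.11852137277676328 yaw -1.4910892510800675 F tool x,z 0.6134887953245844 -6.236463834587255 [0.4362 0.3703 0.0332]
tcp in plate 0.03465945142055618 0.06376061524094513 F plate -0.647801102311997 6.23299313283329 part ang rel plate 0.005503402509725586
```

>>> arm_command --series "0 0 0 0 0 -0.008 0; 0 0 0 0 0 -0.012 0; 0 0 0 0 -0.01 -0.01 0; 0 0 0 0 -0.03 -0.005 0; 0 0 0 0 -0.04 0 0; 0 0 0 0 -0.04 0 0; 0 0 0 0 -0.03 0 0; 0 0 0 0 -0.02 0 0"

```text
time: 17.1
tool_pos: [0.3948, 0.3659, 0.2102]
ee_rot: [-1.579, 0.001, -1.487]
wrist_force: [0.1, -0.4, -0.6]
width: 0.0006
```

```bash
python3 look.py n wrist scene top
python3 - <<'E'
import cv2
im=cv2.imread("pics/wrist_n.png")[0:240,140:480]
cv2.imwrite("pics/nc.png",cv2.resize(im,None,fx=2.3,fy=2.3,interpolation=cv2.INTER_CUBIC))
E
```

```text
17.1 [0.3948 0.3659 0.2102] [-1.579e+00  1.000e-03 -1.487e+00] [ 0.1 -0.4 -0.6]
```

View pics/nc.png

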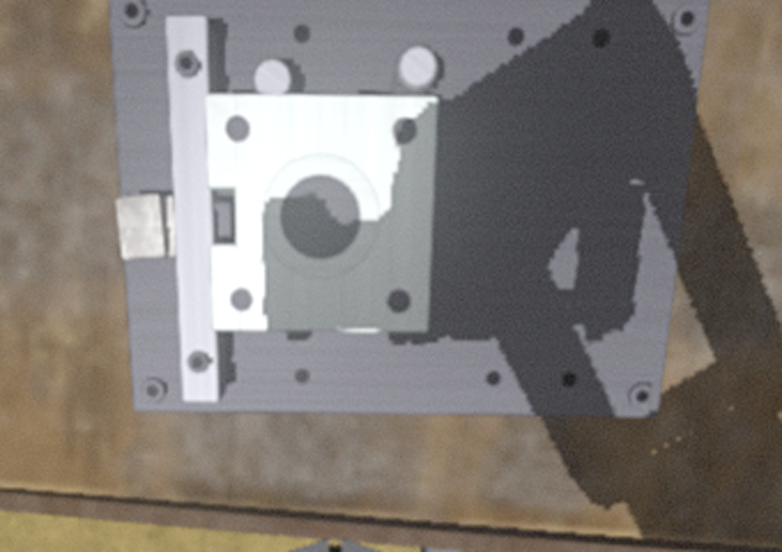

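View pics/scene_n.png

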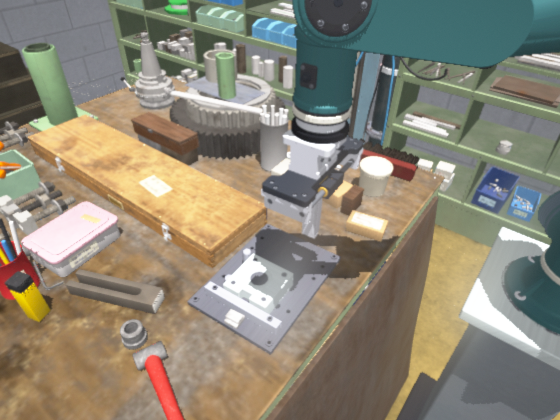

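Run:
```python
from pf import *
c=lambda a:((np.array(a,float)+.5)/2.3-.5+np.array([140,0])).tolist()
pose('n',c([[206,95],[438,97],[428,331],[214,329]]),order=[[.05,-.05],[-.05,-.05],[-.05,.05],[.05,.05]])
w=np.load("pics/wrist_n.npy",allow_pickle=True)[0]
# plate check from same picture
pl=[[.14,.1,.012],[-.14,.1,.012],[0,-.055,.059],[.062,-.055,.036],[.108,.085,.037],[.09,.085,.037]]
r=fit([(w,pl,np.array(c([[136,410],[655,416],[418,67],[273,77],[183,401],[220,401]])))],[.5,.34,1.645]); print(r.x,r.fun.round(1))
from bench import robot
robot.close_job()
print(robot.get_obs()['time'])
```

```text
part world [0.498  0.3818 1.6461] res [ 0.5  0.2 -0.5  0.2 -0.2 -0.2  0.2 -0.2]
in plate 0.0415 0.0013 0.0011
post in part -0.0416 -0.0563 (contact -0.059)
[0.50478284 0.34254434 1.64558085] [-0.2  0.1  0.3 -0.1 -0.8  0.9  0.1  2.2  0.5 -4.8  0.1 -4.6]
the job is handed in; nothing more can be done
the job is handed in; nothing more can be done
```

The part is turned a quarter turn clockwise and sits home against the rail, the post and the pin. I handed the job in at about 17 s of the 72 s allowed; no verdict came back.

**What I did:** I pushed it round the tall post with shut fingers. I then pressed it against post and pin, slid it about 30 mm along them with slightly opened fingers until the tongue was in the keyway, and nudged it once more from the side.

**Last checks:**
- **Flush at the rail:** the push stopped dead, with 8–10 N on the wrist.
- **Flush at post and pin:** the side nudge stopped at about 6 N, within 1 mm of where it had stopped when first pressed flush.
- **Pressed on the post part-way round:** with the part at 42 degrees, the fit from the picture put it against the post (59.5 mm measured, 59 mm is touching). The push took 4–6 N there, against about 2.5 N for free sliding. The contact force itself I could not measure.
- **Forces and bystanders:** the largest sideways push I read was about 11–12 N. In the last pictures the T-nut and the tub stood where they began. The arm hid the collet and spanner in the last scene picture, and I did not open the last top picture; the arm's low path never came near either of them.

**Where the checks disagreed:** two fits of the part's centre in plate coordinates (home is 40, 4 mm) did not match. One during the final push, with corners off by up to 5 pixels, gave 40.0, 4.4 mm at 0.006 rad. The one after letting go gave 41.5, 1.3 mm at 0.001 rad with the old plate pose. The plate refitted from that last picture lay 2–3 mm off the pose I had used, which accounts for the gap. Relative to the refitted plate it comes to about 39.7, 3.5 mm.

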